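# Clamp a bottle to the set spring load

## Robot

A 6-joint arm with a two-finger parallel gripper is mounted at the origin on a cart in front of the work surface, level with it; the furniture and walls round the work are solid. World frame = base frame: x ahead of the robot, y to its left, z up, the work surface at z = 0. Lengths are in mm, angles in rad, forces in N, time in s.
With the tool pointing down it reaches from about 275 to 825 mm from the base axis. Payload 5.2 kg.
Tool frame: the origin (TCP) lies midway between the tips of the shut fingers; the grasp point (between the pads) lies 19 mm behind it; z points along the fingers, y is the line along which they close (so a half turn about z gives the same grasp; the last joint's range is limited). The gripper opens to 93 mm and grips with 3 to 60 N. Pads are 15 mm wide; open, the fingers measure 128 mm over their backs; the gripper's body (75 mm by 188 mm) begins 65 mm behind the grasp point.
Start: joints at [1.053, 0.259, 1.535, -0, 1.348, -0.203], TCP at [170.272, 522.984, 218.653] pointing down, gripper open.
Joint ranges: [-3.14, 3.14], [-0.91, 2.08], [0.19, 2.58], [-1.22, 4.36], [0.22, 2.71], [-3.12, 3.12]. Speed limits (rad/s): [2.57, 2.57, 3.14, 3.14, 3.14, 3.14].

## Interface

Orientations are given as a 3x3 rotation matrix whose columns are the frame's x, y, z axes.
In Python, from cell import ctrl, viewer gives the robot as it stands. The module is installed in compiled form; this text tells all that it offers.
- The arm moves only by the shell command python3 -m crank 'ROWS' [OPENING] [FORCE]. ROWS is JSON, a list of rows, each an object with "travel": the shift along the tool's x, y, z in cm, a list of three; "spin": the turn about the tool's z in rad. In form: [{"travel": [dx, dy, dz], "spin": spin}, ...]. A call has 1 to 20 rows; each row is the pose to reach, as a shift and turn from the pose commanded when the call began, along the tool's axes at that moment; what a row does not reach only later rows make up. A row lasts 1/10 s, in which the tool goes at most 50 mm and 8.59 degrees, less where a joint would pass 70% of its speed; a pose out of reach is approached as far as the arm can. A call with a gripper value outside its range is refused whole. OPENING is the closure, from -1 (fully open) to 1 (shut), so that 0 is half open, set as the call begins (- or left out, the last holds). The fingers move at their own pace and stop on an object; FORCE is the grip in N (left out, the last holds). Time passes only in rows, so rows that repeat a pose let the fingers close. It gives the time, the measured TCP pose, the force, the opening and the grip force at its end, in the units of the state.
- ctrl.sense(): the state, without advancing time (a new reading comes with each control period).
- viewer.get_image(name): name is "scene" or "side" or "wrist"; returns a dict with "pixels" (480x640x3 uint8, red, green, blue), "camera_matrix" (3x3 intrinsics, pixels), "rvec" (rotation vector, rad) and "tvec" (3), from world to camera coordinates, as OpenCV has them. Camera axes: x right, y down, z forward; pixel columns grow to the right and rows downward; lengths in mm; the calibration is good to about 2 mm. A picture is of the moment at which its call begins. There is no depth.
- ctrl.close_job(): hands the job in; it is judged then, once.
The state is a dict: "t": time; "joint_positions": joint angles; "joint_vel": joint speeds; "joint_efforts": joint torques, N m; "tcp_pos": TCP position; "orientation": TCP orientation; "force": force on the tool from outside, world axes, zero at the start; "torque": the same for the moment, N m; "gripper_width": finger opening in mm; "finger_force": force on a finger pad.
Only numpy, scipy, OpenCV 4.12 (cv2) and the standard library are available. Lean on these libraries where they do the work, as an engineer would, in place of code of your own. Each camera call takes 0.05 s, during which the arm holds its last target. There are 200 camera calls.

## Task

Stand the small narrow screw-cap bottle upright in the bench clamp, between its V-block and its jaw, and let go of it. Then tighten the clamp with its round knob (clockwise, seen from above) until the jaw holds the bottle in the V-block and the dial needle points at the long mark; never squeeze the bottle so hard that the needle comes to the end pin, do not push on the dial slide or the jaw by hand, and leave the jar and the pot where they are.

Things in the scene. Friction and masses are not known exactly. Their poses are not given: they have to be found in the camera images.
- bottle_mid (a point): Centre, half-way up, of the small screw-cap bottle that goes into the clamp: a round body 30 mm across, 58 mm tall in all, narrower cap (22 mm) at the top, 35 g (hidden mass change up to 30 %). It stands upright on the bench; z axis up along the bottle.
- jar_black_lid_mid (a point): Centre of a screw-lid jar, 48 mm across and 60 mm tall, standing on the bench; a bystander that must stay (within 20 mm).
- pot_white_lid_mid (a point): Centre of a low pot with a ribbed lid, 60 mm across and 40 mm tall, standing on the bench; a bystander that must stay (within 20 mm).
- clamp: Spring clamp fixed on the bench: plate 70 x 240 x 8 mm, origin under its centre, length along y. From -y to +y: V-block (28 mm wide, top 44 mm above the bench, locked somewhere in a 6 mm range along y), bay for the bottle, sprung jaw, carriage with dial, gear block (56 x 60 mm, top 48 mm) with the knob. Free room beside the bay at +x and -x: hold the bottle across the clamp's x axis.
- bay (a point): Where the centre (half-way up) of the bottle belongs when set down in the bay, standing on the base plate: 3.5 to 9.5 mm short of touching the V-block (whose exact setting is not known), 37 mm above the bench. With the clamp as found, the jaw then stands 3.5 to 7.5 mm from the bottle. Axes as the clamp's.
- seat (a point): Middle of the range in which the bottle's centre comes to rest when pushed home in the V-block: 6.5 mm from the bay point along the clamp's -y, give or take 3 mm by the V-block's setting. Axes as the clamp's.
- jaw: The sprung jaw, a steel plate 24 mm wide (clamp x), 28 mm tall and 8 mm thick; origin at the centre of its pressing face, which looks along the clamp's -y to the V-block. The carriage carries it on a spring: 1 N when it begins to yield, then 1 N more for each mm that it is pushed back (18 mm at most).
- carriage: Slide driven by the knob along the clamp's -y, 8 mm per rad; stays where left. Block 56 x 58 mm with a dial 53 mm across on top, rim 47 mm above the bench; origin 11 mm above the bench under the dial's centre, axes as the clamp's.
- knob_grip (a point): On the knob's vertical axis, 14 mm below its top. Round black fluted knob 38 mm across, from 52 to 90 mm above the bench. Clockwise from above tightens; it takes 0.15 to 0.3 N m, stays where left, travel 4 rad, found in the first 0.5 rad. The mark is reached after 2.0 to 3.5 rad in all; the needle moves only in the last 1.25 rad.
- needle_tip (a point): Tip of the dial needle, 21 mm from the dial's centre (the carriage's axis). Free, it points 150 deg counter-clockwise (seen from above) from the clamp's +x axis. It turns clockwise by 0.15 rad for each mm that the jaw's spring yields.
- set_mark (a point): Point on the long thick mark of the dial, 21 mm from the dial's centre, 1.5 rad clockwise from the free needle (short ticks are 0.25 rad apart). The needle tip is to stand here; the spring then presses with 11 N. A small upright pin 2.3 rad from the free needle (16 N) is the end that must not be reached.
Things that resemble listed ones, but are neither listed nor needed, are in the scene too. What is shaped like the part that bears bottle_mid but green or pink is not meant.

How it is judged:
By the outcome, as a careful person would: the job done as asked, in the order asked, and still so for the second after the job is handed in, with the robot touching nothing.
It also fails if it takes over 67 s, if anything falls off the work surface, if the arm or the gripper's body presses on something with over 40 N, if the wrist force passes 120 N, or if a joint passes its speed limit or range.

## Working session

There is one attempt and no reset: what is moved stays moved. The work goes in short steps, Python scripts to look and compute and a shell command to move; the robot and the scene stay as the last step left them, time stands still between calls to the robot, and variables do not carry over. Pictures are saved under pics/ and viewed, at most 10 in all, crops included, and the job is handed in when it is done.

```bash
mkdir -p pics
cat > h.py <<'E'
import cv2,numpy as np
from cell import ctrl,viewer
def grab(n,fn=None):
    d=viewer.get_image(n)
    d={k:np.array(v) for k,v in d.items()}
    if fn: cv2.imwrite('pics/'+fn,d['pixels'][:,:,::-1])
    return d
def ray(d,uv):
    R=cv2.Rodrigues(d['rvec'].astype(float))[0];t=d['tvec'].reshape(3)
    return -R.T@t, R.T@np.linalg.inv(d['camera_matrix'])@np.array([uv[0],uv[1],1.])
def onz(d,uv,z):
    c,r=ray(d,uv);return c+r*(z-c[2])/r[2]
def proj(d,p):
    return cv2.projectPoints(np.array(p,float).reshape(-1,1,3),d['rvec'].astype(float),d['tvec'].astype(float),d['camera_matrix'].astype(float),None)[0].reshape(-1,2)
def two(d1,u1,d2,u2):
    c1,r1=ray(d1,u1);c2,r2=ray(d2,u2)
    s=np.linalg.lstsq(np.c_[r1,-r2],c2-c1,rcond=None)[0]
    return (c1+s[0]*r1+c2+s[1]*r2)/2
E
python3 - <<'E'
from h import *
import pickle
D={n:grab(n,n+'0.png') for n in('scene','side','wrist')}
pickle.dump(D,open('d0.pkl','wb'))
s=ctrl.sense();print(s['tcp_pos'],np.round(s['orientation'],3),s['gripper_width'],s['t'])
for n in D: print(n,ray(D[n],(320,240)))
E
```

```text
[170.04893978 522.61430753 218.00818666] [[-0.951  0.31  -0.001]
 [ 0.31   0.951 -0.001]
 [ 0.    -0.001 -1.   ]] 93.29645008810408 0.15
scene (array([-182.20097077, -529.87368417,  615.03735325]), array([ 0.60629465,  0.60121607, -0.52058275]))
side (array([  66.82058259, -595.20168291,  808.73244764]), array([ 0.39890367,  0.61702781, -0.67876215]))
wrist (array([ 95.19971663, 547.61674805, 383.38747945]), array([ 0.28134701, -0.08910047, -0.95554012]))
```

View pics/scene0.png

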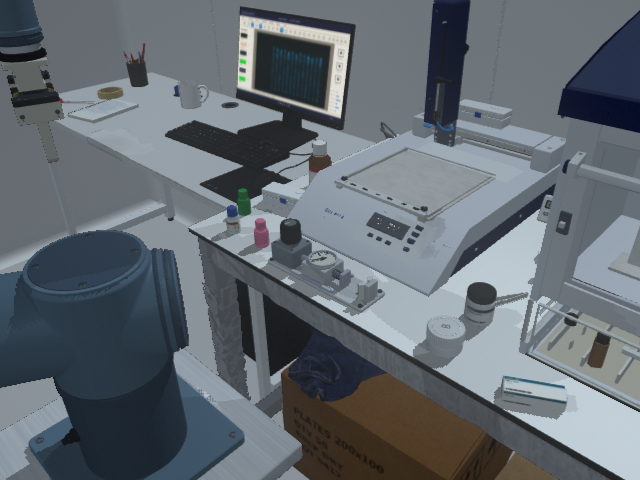

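View pics/side0.png

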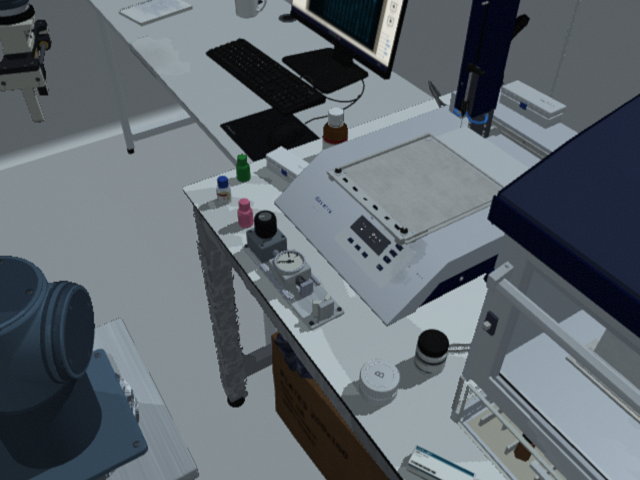

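Scene view candidates are the blue-capped bottle (233,218), green (244,201), pink (262,233), large brown (319,155) and the small brown one in the balance (598,350). Green and pink are excluded and the brown ones don't match the size, so I choose the blue-capped one. The clamp runs from the knob (290,232) to the V-block (370,290). Next is the close crop.

Run:
```python
from h import *
a=cv2.imread('pics/scene0.png')[180:320,210:400];b=cv2.imread('pics/side0.png')[150:340,200:350]
a=cv2.resize(a,None,fx=2.3,fy=2.3,interpolation=2);b=cv2.resize(b,None,fx=2.3,fy=2.3,interpolation=2)
o=np.zeros((440,790,3),np.uint8);o[:a.shape[0],:a.shape[1]]=a;o[:b.shape[0],440:440+b.shape[1]]=b
cv2.imwrite('pics/c1.png',o)
```

```text
(no output)
```

View pics/c1.png

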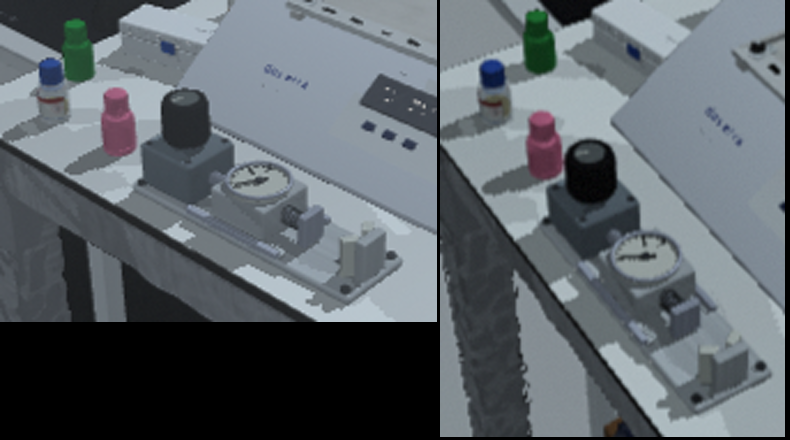

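The crop confirms the blue-capped white bottle, with scene mid at about (232.6,219) and side mid at (222.6,189). The knob top is at scene (291,222) and side (266,216). The jaw is near the dial and the V-block is at the far end.

Run:
```python
from h import *
import pickle
D=pickle.load(open('d0.pkl','rb'))
S=lambda u,v:(210+u/2.3,180+v/2.3)
T=lambda u,v:(200+(u-440)/2.3,150+v/2.3)
P={}
for n,a,b in [('bottle',(52,90),(492,90)),('pink',(118,120),(544,143)),('green',(77,49),(539,40)),('knobtop',(187,97),(591,152)),('dial',(259,182),(646,256)),('cornF',(348,300),(694,410)),('cornR',(402,263),(770,373)),('vtopmid',(365,237),(724,352))]:
    P[n]=two(D['scene'],S(*a),D['side'],T(*b))
    print(n,P[n].round(1))
for n,a,b,z in [('bottle',(52,90),(492,90),29),('knobtop',(187,97),(591,152),90),('dial',(259,182),(646,256),47),('cornF',(348,300),(694,410),8),('cornR',(402,263),(770,373),8)]:
    print(n,onz(D['scene'],S(*a),z).round(1),onz(D['side'],T(*b),z).round(1))
```

```text
bottle [439.4 351.6  26.3]
pink [445.6 263.6  25.1]
green [511.6 402.1  23.4]
knobtop [441.  164.2  88.8]
dial [443.8  86.   38.2]
cornF [410.4 -38.1   2.9]
cornR [478.9 -35.5  -1.5]
vtopmid [441.  -28.9  39.8]
bottle [436.3 346.3  29. ] [438.2 349.6  29. ]
knobtop [439.5 162.2  90. ] [440.4 163.4  90. ]
dial [433.9  75.6  47. ] [439.5  79.1  47. ]
cornF [405.1 -43.3   8. ] [408.2 -40.6   8. ]
cornR [468.3 -44.5   8. ] [474.2 -40.7   8. ]
```

View pics/wrist0.png

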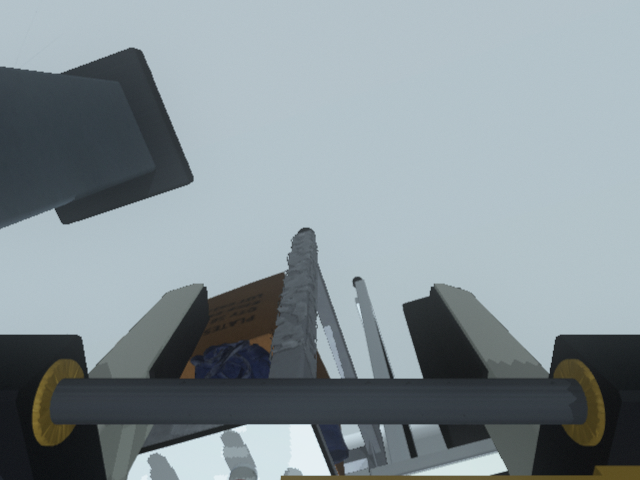

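The wrist view doesn't show the work yet. The target is at about (438,349) and the clamp lies along world y at x≈441. I'll move above the bottle with the fingers closing along world x.

```bash
python3 -m crank '[{"travel":[-6,-2,0],"spin":0.13},{"travel":[-12,-4,1],"spin":0.26},{"travel":[-16,-5,2],"spin":0.4},{"travel":[-20,-6,4],"spin":0.55},{"travel":[-24,-7,6],"spin":0.7},{"travel":[-28,-8,8],"spin":0.85},{"travel":[-30.9,-8.2,8.8],"spin":1.0},{"travel":[-30.9,-8.2,8.8],"spin":1.13},{"travel":[-30.9,-8.2,8.8],"spin":1.256},{"travel":[-30.9,-8.2,8.8],"spin":1.256},{"travel":[-30.9,-8.2,8.8],"spin":1.256},{"travel":[-30.9,-8.2,8.8],"spin":1.256}]' -0.3 20
python3 - <<'E'
from h import *
import pickle
d=grab('wrist','w1.png');pickle.dump(d,open('w1.pkl','wb'))
s=ctrl.sense();print(s['tcp_pos'],np.round(s['orientation'],3),s['gripper_width'],s['t'],s['joint_positions'])
print(proj(d,[[438,349,0],[438,349,58],[446,264,0]]))
E
```

```text
t: 1.35
tcp_pos: [438.4, 349.6, 130.7]
orientation: [[-0.003, 1.0, 0.0], [1.0, 0.003, 0.0], [0.0, 0.0, -1.0]]
force: [-0.1, 0.2, 0.3]
gripper_width: 60.5
finger_force: 0.0
[438.43614107 349.56625914 130.78156649] [[-0.003  1.     0.   ]
 [ 1.     0.003  0.   ]
 [ 0.     0.    -1.   ]] 60.759646582202436 1.4 [ 4.74210761e-01  3.50707989e-01  1.63269259e+00 -3.90131178e-05
  1.15802142e+00  4.71665266e-01]
[[317.09241314 224.49164785]
 [316.88759495 250.49435394]
 [327.33366384 331.58812034]]
```

View pics/w1.png

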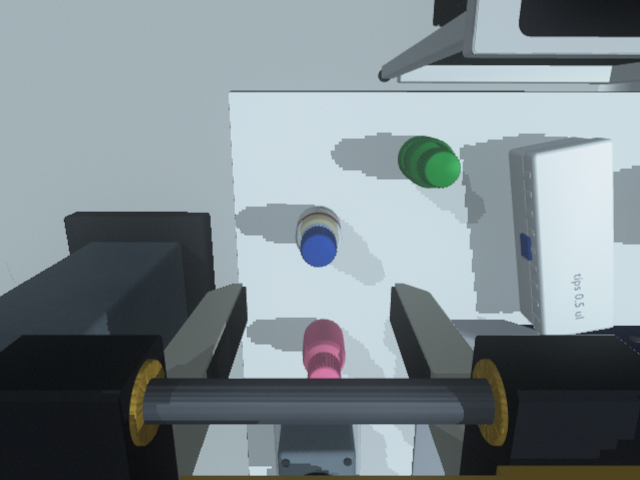

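The wrist view shows the blue cap at (318,248), with the body just above it at (317,225). Pink is at (323,350) and green at (430,163). I'll refine on the cap and descend.

Run:
```python
from h import *
import pickle
d=pickle.load(open('w1.pkl','rb'))
h=cv2.cvtColor(d['pixels'],cv2.COLOR_RGB2HSV)
m=cv2.inRange(h,(105,140,60),(130,255,255));m[:, :290]=0;m[:,350:]=0
c=max(cv2.findContours(m,0,2)[0],key=cv2.contourArea)
print(cv2.minEnclosingCircle(c),cv2.boundingRect(c))
x,y,w,hh=cv2.boundingRect(c)
# top disc: lower edge arc, radius from width
print(onz(d,(x+w/2,y+hh-w/2),58),onz(d,(x,y+hh-w/2),58),onz(d,(x+w,y+hh-w/2),58))
```

```text
((318.5, 250.0), 17.007450103759766) (302, 234, 34, 32)
[439.22618623 349.91844104  58.        ] [429.34643189 349.89525334  58.        ] [449.10624782 349.94162945  58.        ]
```

```bash
python3 -m crank '[{"travel":[0,0.08,3],"spin":0},{"travel":[0,0.08,6],"spin":0},{"travel":[0,0.08,9],"spin":0},{"travel":[0,0.08,11],"spin":0},{"travel":[0,0.08,11.9],"spin":0},{"travel":[0,0.08,11.9],"spin":0},{"travel":[0,0.08,11.9],"spin":0}]' -0.3 15
python3 -m crank '[{"travel":[0,0,0],"spin":0},{"travel":[0,0,0],"spin":0},{"travel":[0,0,0],"spin":0},{"travel":[0,0,0],"spin":0},{"travel":[0,0,0],"spin":0},{"travel":[0,0,0],"spin":0},{"travel":[0,0,0],"spin":0}]' 1 15
python3 -m crank '[{"travel":[0,0,-1],"spin":0},{"travel":[0,0,-3],"spin":0},{"travel":[0,0,-7],"spin":0},{"travel":[0,0,-11],"spin":0},{"travel":[0,0,-13],"spin":0},{"travel":[0,0,-13],"spin":0}]'
```

```text
t: 2.1
tcp_pos: [440.1, 349.8, 12.5]
orientation: [[-0.001, 1.0, 0.001], [1.0, 0.001, 0.001], [0.001, 0.001, -1.0]]
force: [0.0, -0.2, 0.8]
gripper_width: 60.2
finger_force: 0.0
t: 2.8
tcp_pos: [439.6, 349.4, 12.0]
orientation: [[0.0, 1.0, 0.0], [1.0, -0.0, 0.0], [0.0, 0.0, -1.0]]
force: [-1.2, 0.1, 4.8]
gripper_width: 29.7
finger_force: 15.0
t: 3.4
tcp_pos: [441.6, 350.5, 145.6]
orientation: [[-0.0, 1.0, 0.007], [1.0, 0.0, 0.003], [0.003, 0.007, -1.0]]
force: [-0.3, -0.6, 0.2]
gripper_width: 29.7
finger_force: 15.0
```

Run:
```python
from h import *
import pickle
D=pickle.load(open('d0.pkl','rb'))
for n,u in [('scene',(530,352)),('side',(460,402)),('side',(385,320)),('scene',(430,292))]: print(n,onz(D[n],u,0).round())
print('jar',two(D['scene'],(480,302),D['side'],(432,350)),'pot',two(D['scene'],(446,336),D['side'],(380,381)))
print('balance roof corner',two(D['scene'],(562,118),D['side'],(496,200)))
print('instr',two(D['scene'],(421,214),D['side'],(405,238)), two(D['scene'],(430,292),D['side'],(385,320)))
```

```text
scene [ 512. -300.    0.]
side [ 528. -273.    0.]
side [528. -87.   0.]
scene [538. -94.   0.]
jar [ 537.47158849 -192.24469903   28.64154234] pot [ 441.41040943 -188.70020522   14.00821606]
balance roof corner [ 516.14490854 -263.62140744  377.83382554]
instr [606.9430372 -20.4307955 103.0715987] [ 516.30671008 -103.60973946   19.72468078]
```

Clear of the balance. I'll move over the clamp, stopping south of the bay so the wrist camera sees it.

```bash
python3 -m crank '[{"travel":[-4,0,-2],"spin":0},{"travel":[-8,0,-2],"spin":0},{"travel":[-12,0,-2],"spin":0},{"travel":[-16,0,-2],"spin":0},{"travel":[-20,0,-2],"spin":0},{"travel":[-24,0,-2],"spin":0},{"travel":[-28,0,-2],"spin":0},{"travel":[-32,0,-2],"spin":0},{"travel":[-36,0,-2],"spin":0},{"travel":[-38.5,0,-2],"spin":0},{"travel":[-39,0,-2],"spin":0},{"travel":[-39,0,-2],"spin":0},{"travel":[-39,0,-2],"spin":0},{"travel":[-39,0,-2],"spin":0}]'
python3 - <<'E'
from h import *
import pickle
d=grab('wrist','w2.png');pickle.dump(d,open('w2.pkl','wb'))
s=ctrl.sense();print(s['tcp_pos'],s['gripper_width'],s['t'],s['joint_positions'])
print(proj(d,[[441,163,90],[441,80,47],[410,-40,8]]))
E
```

```text
t: 4.8
tcp_pos: [439.2, -39.4, 161.4]
orientation: [[-0.002, 1.0, -0.001], [1.0, 0.002, 0.001], [0.001, -0.001, -1.0]]
force: [-0.3, 0.0, -0.8]
gripper_width: 30.1
finger_force: 15.0
[439.30671196 -39.43038893 161.4623176 ] 29.374647480196927 4.85 [-3.43625816e-01  1.12786928e-01  1.86639250e+00  2.33254204e-04
  1.16297376e+00 -3.45505031e-01]
[[ 322.0309192  -180.65258699]
 [ 320.9444475    37.28554837]
 [ 279.46726063  216.91837587]]
```

View pics/w2.png

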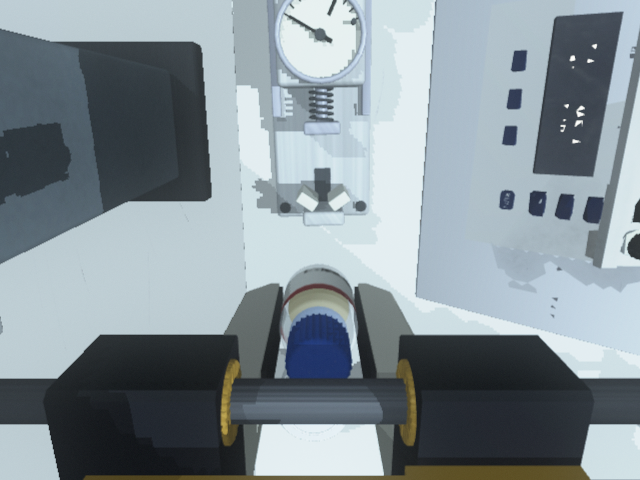

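The wrist view shows the dial centre at (320,35) with its needle free. The jaw is at (322,128), the V-block top at (323,218), its V faces at (308,197) and (340,197), and the held bottle at (318,320). I'll enlarge the bay.

Run:
```python
from h import *
import pickle
d=pickle.load(open('w2.pkl','rb'))
a=d['pixels'][70:230,260:385,::-1]
cv2.imwrite('pics/c2.png',cv2.resize(a,None,fx=3.7,fy=3.7,interpolation=cv2.INTER_NEAREST))
print(ray(d,(320,240)))
for u,z in [((320,35),47),((285,208),8),((360,206),8),((303,218),44),((343,218),44),((304,134),36),((340,134),36),((323,128),36),((323,212),44),((323,224),44)]: print(u,z,onz(d,u,z).round(1))
```

```text
(array([439.48839706,  39.97982086, 326.83603075]), array([ 0.00419148, -0.29471599, -0.95565521]))
(320, 35) 47 [440.4  81.2  47. ]
(285, 208) 8 [414.4 -33.    8. ]
(360, 206) 8 [471.  -31.4   8. ]
(303, 218) 44 [429.2 -31.7  44. ]
(343, 218) 44 [456.2 -31.7  44. ]
(304, 134) 36 [430.1  23.2  36. ]
(340, 134) 36 [453.7  23.2  36. ]
(323, 128) 36 [442.6  27.   36. ]
(323, 212) 44 [442.7 -27.5  44. ]
(323, 224) 44 [442.7 -35.9  44. ]
```

View pics/c2.png

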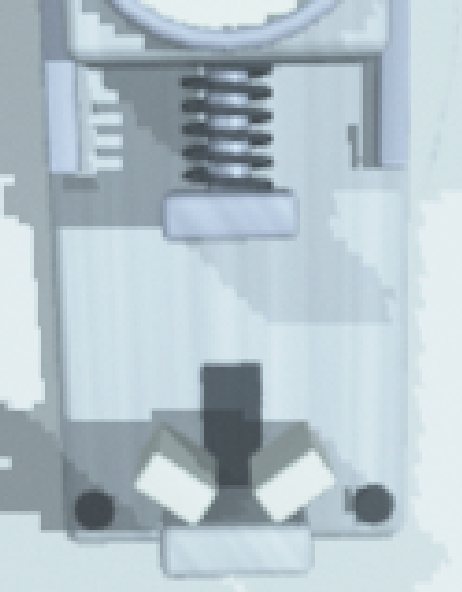

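Jaw face at y≈22.7, V seat at y≈-4.7, axis x≈442, so I'll set the bottle at about (442, 1).

```bash
python3 -m crank '[{"travel":[2,0.15,0],"spin":0},{"travel":[4,0.27,1],"spin":0},{"travel":[4,0.27,4],"spin":0},{"travel":[4,0.27,7],"spin":0},{"travel":[4,0.27,9],"spin":0},{"travel":[4,0.27,10],"spin":0},{"travel":[4,0.27,10],"spin":0},{"travel":[4,0.27,10],"spin":0},{"travel":[4,0.27,10],"spin":0}]'
python3 - <<'E'
from h import *
grab('side','s2.png');s=ctrl.sense();print(s['tcp_pos'],s['force'])
a=cv2.imread('pics/side0.png')
E
```

```text
t: 5.75
tcp_pos: [443.2, -0.8, 62.7]
orientation: [[-0.0, 1.0, 0.002], [1.0, 0.0, -0.001], [-0.001, 0.002, -1.0]]
force: [0.2, -0.6, -1.0]
gripper_width: 29.8
finger_force: 15.0
[443.16503384  -0.84608978  62.72296224] [ 0.521254   -0.08159571 -0.43649521]
```

```bash
python3 -m crank '[{"travel":[0.13,-0.1,0],"spin":0},{"travel":[0.13,-0.1,1],"spin":0},{"travel":[0.13,-0.1,2],"spin":0},{"travel":[0.13,-0.1,3],"spin":0},{"travel":[0.13,-0.1,3.6],"spin":0},{"travel":[0.13,-0.1,3.9],"spin":0},{"travel":[0.13,-0.1,4.1],"spin":0},{"travel":[0.13,-0.1,4.2],"spin":0},{"travel":[0.13,-0.1,4.25],"spin":0},{"travel":[0.13,-0.1,4.25],"spin":0},{"travel":[0.13,-0.1,4.25],"spin":0}]'
```

```text
t: 6.9
tcp_pos: [441.0, 0.7, 20.0]
orientation: [[-0.0, 1.0, -0.0], [1.0, 0.0, -0.0], [-0.0, -0.0, -1.0]]
force: [-2.9, 0.9, 9.5]
gripper_width: 29.8
finger_force: 15.0
```

```bash
python3 -m crank '[{"travel":[0,0,-0.05],"spin":0},{"travel":[0,0,-0.05],"spin":0},{"travel":[0,0,-0.05],"spin":0},{"travel":[0,0,-0.05],"spin":0},{"travel":[0,0,-0.05],"spin":0},{"travel":[0,0,-0.05],"spin":0}]' -0.08
python3 -m crank '[{"travel":[0,0,-1],"spin":0},{"travel":[0,0,-3],"spin":0},{"travel":[0,0,-7],"spin":0},{"travel":[0,0,-11],"spin":0},{"travel":[0,0,-14],"spin":0},{"travel":[0,0,-14],"spin":0},{"travel":[-3,0,-14],"spin":0},{"travel":[-5,0,-14],"spin":0},{"travel":[-5,0,-14],"spin":0},{"travel":[-5,0,-14],"spin":0}]'
python3 - <<'E'
from h import *
import pickle
d=grab('wrist','w3.png');pickle.dump(d,open('w3.pkl','wb'))
a=d['pixels'][:320,240:400,::-1]
cv2.imwrite('pics/c3.png',cv2.resize(a,None,fx=1.85,fy=1.85,interpolation=2))
print(ctrl.sense()['tcp_pos'])
E
```

```text
t: 7.5
tcp_pos: [441.2, 0.6, 19.6]
orientation: [[0.0, 1.0, -0.0], [1.0, -0.0, 0.0], [0.0, -0.0, -1.0]]
force: [-0.1, -0.4, 0.5]
gripper_width: 50.4
finger_force: 0.0
t: 8.5
tcp_pos: [440.6, -49.1, 159.2]
orientation: [[0.001, 1.0, -0.001], [1.0, -0.001, 0.001], [0.001, -0.001, -1.0]]
force: [-0.3, -0.5, 0.5]
gripper_width: 50.2
finger_force: 0.0
[440.67607974 -48.79576622 159.22002422]
```

View pics/c3.png

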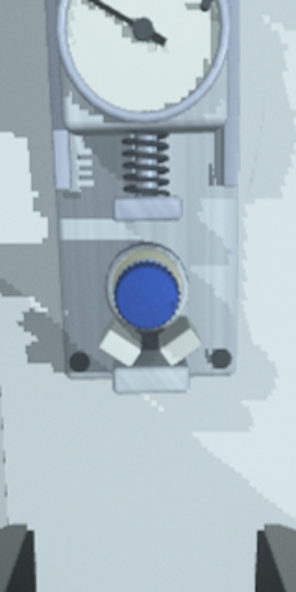

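The bottle stands upright in the bay, centred (crop (147,295)), and the needle is still free. Now I'll view the knob.

```bash
python3 -m crank '[{"travel":[4,0,-3],"spin":0},{"travel":[8,0,-3],"spin":0},{"travel":[12,0,-3],"spin":0},{"travel":[14.9,0,-3],"spin":0},{"travel":[14.9,0,-3],"spin":0},{"travel":[14.9,0,-3],"spin":0},{"travel":[14.9,0,-3],"spin":0}]' -0.3
python3 - <<'E'
from h import *
import pickle
d=grab('wrist','w4.png');pickle.dump(d,open('w4.pkl','wb'))
print(ctrl.sense()['tcp_pos'],ctrl.sense()['joint_positions'],proj(d,[441,164,90]))
g=cv2.cvtColor(d['pixels'],cv2.COLOR_RGB2GRAY)
m=(g<75).astype(np.uint8)*255
for c in cv2.findContours(m,0,2)[0]:
    if cv2.contourArea(c)>400:
        (u,v),r=cv2.minEnclosingCircle(c);print(cv2.boundingRect(c),u,v,r,onz(d,(u,v),90).round(1))
E
```

```text
t: 9.25
tcp_pos: [441.0, 99.3, 189.5]
orientation: [[-0.0, 1.0, -0.001], [1.0, 0.0, -0.0], [-0.0, -0.001, -1.0]]
force: [0.3, 0.5, 0.3]
gripper_width: 60.9
finger_force: 0.0
[441.12494815  98.99343032 189.49809142] [-2.65868356e-02  1.04978107e-01  1.80062659e+00 -3.31342887e-04
  1.23634246e+00 -2.58371288e-02] [[317.73096865 132.78350129]]
(0, 287, 640, 193) 319.20892333984375 415.5 325.4637451171875 [442.  -37.4  90. ]
(490, 238, 55, 96) 512.5 287.5841979980469 50.68387222290039 [570.3  63.8  90. ]
(0, 148, 77, 51) 37.0 173.5 44.3763313293457 [268.5 139.7  90. ]
(60, 107, 157, 181) 133.0 183.3575439453125 104.22466278076172 [326.8 133.6  90. ]
(281, 98, 66, 67) 312.9710693359375 131.2107391357422 33.448646545410156 [438.2 164.9  90. ]
```

View pics/w4.png

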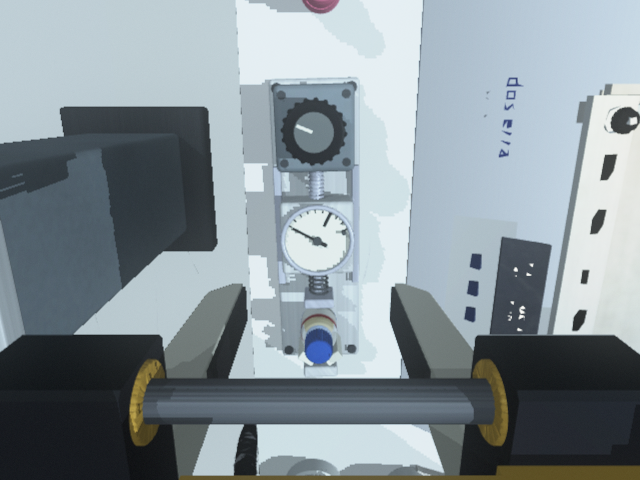

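The knob is at (313,131), which gives (438.7,165) with a slight clamp yaw. The dial is at (319,240) with its needle free. I'll grip the knob.

```bash
python3 -m crank '[{"travel":[3.5,-0.1,0],"spin":-0.1},{"travel":[6.6,-0.22,0],"spin":-0.2},{"travel":[6.6,-0.22,1],"spin":-0.3},{"travel":[6.6,-0.22,4],"spin":-0.3},{"travel":[6.6,-0.22,8],"spin":-0.3},{"travel":[6.6,-0.22,11],"spin":-0.3},{"travel":[6.6,-0.22,13],"spin":-0.3},{"travel":[6.6,-0.22,13.2],"spin":-0.3},{"travel":[6.6,-0.22,13.2],"spin":-0.3},{"travel":[6.6,-0.22,13.2],"spin":-0.3}]' -0.3
python3 -m crank '[{"travel":[0,0,0],"spin":0},{"travel":[0,0,0],"spin":0},{"travel":[0,0,0],"spin":0},{"travel":[0,0,0],"spin":0},{"travel":[0,0,0],"spin":0},{"travel":[0,0,0],"spin":0}]' 1 40
```

```text
t: 10.3
tcp_pos: [440.2, 165.3, 58.8]
orientation: [[-0.295, 0.956, 0.002], [0.956, 0.295, 0.0], [-0.0, 0.002, -1.0]]
force: [0.4, -0.3, 0.3]
gripper_width: 60.1
finger_force: 0.0
t: 10.9
tcp_pos: [437.7, 165.3, 58.0]
orientation: [[-0.296, 0.955, -0.002], [0.955, 0.296, -0.001], [-0.0, -0.002, -1.0]]
force: [-4.3, -2.6, 7.6]
gripper_width: 37.4
finger_force: 40.0
```

```bash
python3 -m crank '[{"travel":[0,0,0],"spin":0.1},{"travel":[0,0,0],"spin":0.2},{"travel":[0,0,0],"spin":0.3},{"travel":[0,0,0],"spin":0.4},{"travel":[0,0,0],"spin":0.5},{"travel":[0,0,0],"spin":0.6},{"travel":[0,0,0],"spin":0.7},{"travel":[0,0,0],"spin":0.8},{"travel":[0,0,0],"spin":0.9},{"travel":[0,0,0],"spin":1.0},{"travel":[0,0,0],"spin":1.1},{"travel":[0,0,0],"spin":1.2},{"travel":[0,0,0],"spin":1.3},{"travel":[0,0,0],"spin":1.4},{"travel":[0,0,0],"spin":1.5},{"travel":[0,0,0],"spin":1.6},{"travel":[0,0,0],"spin":1.7},{"travel":[0,0,0],"spin":1.7},{"travel":[0,0,0],"spin":1.7}]'
python3 - <<'E'
from h import *
import pickle
d=grab('wrist','w5.png');pickle.dump(d,open('w5.pkl','wb'))
s=ctrl.sense();print(s['tcp_pos'],s['torque'],s['joint_positions'],proj(d,[[440.5,80,47],[441,60,47]]))
E
```

```text
t: 12.8
tcp_pos: [439.3, 164.3, 58.1]
orientation: [[0.985, 0.17, 0.001], [0.17, -0.985, -0.002], [0.0, 0.002, -1.0]]
force: [0.4, -6.2, 2.4]
gripper_width: 37.4
finger_force: 40.0
[439.29847967 164.35198069  58.04021695] [-1.12442572  0.1916993  -0.08898108] [ 0.12136423  0.29554809  1.93307936 -0.00289848  0.91270487  1.522604  ] [[502.44183136 320.2935751 ]
 [545.0749796  325.99655653]]
```

View pics/w5.png

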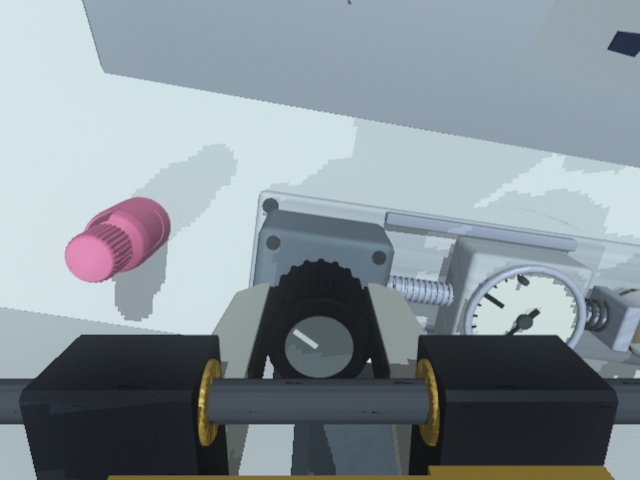

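The wrist view shows the dial centre at (525,322), with the needle down-left at (510,335), about free. The long mark is at (494,300) and the knob grip is firm. From here I'll read the needle numerically by projecting the dial plane.

```bash
cat > dial.py <<'E'
from h import *
from scipy.ndimage import map_coordinates
def read(d,y0):
    # top view of the plane z=47, 8 px/mm, 80 mm square about (440.3,y0)
    S=8;n=640
    w=np.array([[440.3+a,y0+b,47] for a,b in((-40,40),(40,40),(40,-40),(-40,-40))],float)
    H=cv2.getPerspectiveTransform(proj(d,w).astype(np.float32),np.float32([[0,0],[n,0],[n,n],[0,n]]))
    g=cv2.cvtColor(cv2.warpPerspective(d['pixels'],H,(n,n)),cv2.COLOR_RGB2GRAY)
    c=cv2.HoughCircles(cv2.GaussianBlur(g,(0,0),4),cv2.HOUGH_GRADIENT,1,200,param1=60,param2=15,minRadius=170,maxRadius=225)
    cx,cy,r=c[0][0]
    th=np.radians(np.arange(0,360,1.))
    def prof(a,b):
        R=np.arange(a,b,.25)*S
        X=cx+np.outer(np.cos(th),R);Y=cy-np.outer(np.sin(th),R)
        return map_coordinates(g.astype(float),[Y,X],order=1,mode='nearest').mean(1)
    def dips(p):
        q=np.clip(np.median(p)-p-25,0,None);k=np.argmax(q);i=(np.arange(k-12,k+13))%360
        return k+(q[i]*np.arange(-12,13)).sum()/max(q[i].sum(),1),q[k]
    print('centre',440.3+(cx-320)/S,y0+(320-cy)/S,'r',r/S)
    print('needle',dips(prof(8,11.5)),'mid',dips(prof(14,17)))
    p=prof(13,19);print('outer dark',[(k*5,int(np.median(p)-p[k*5:k*5+5].min())) for k in range(72) if np.median(p)-p[k*5:k*5+5].min()>40])
E
python3 - <<'E'
import pickle
from dial import *
read(pickle.load(open('w4.pkl','rb')),81)
read(pickle.load(open('w5.pkl','rb')),67)
E
```

```text
Traceback (most recent call last):
  File "dial.py", line 10, in read
    cx,cy,r=c[0][0]
            ~^^^
TypeError: 'NoneType' object is not subscriptable
```

```bash
sed -i 's/S=8;n=640/S=4;n=320/; s/(0,0),4)/(0,0),1.5)/; s/200,param1=60,param2=15,minRadius=170,maxRadius=225/100,param1=40,param2=8,minRadius=86,maxRadius=110/; s/cx-320/cx-160/; s/320-cy/160-cy/' dial.py
python3 - <<'E'
import pickle
from dial import *
read(pickle.load(open('w4.pkl','rb')),81)
read(pickle.load(open('w5.pkl','rb')),67)
E
```

```text
centre 441.175 82.625 r 24.325
needle (np.float64(153.68461868321842), np.float64(130.6999189151077)) mid (np.float64(70.03149584731007), np.float64(139.12348895833043))
outer dark [(25, 42), (65, 155), (70, 161), (145, 78), (150, 154), (155, 109)]
centre 441.925 69.625 r 24.325
needle (np.float64(145.58518840792925), np.float64(146.33253048880556)) mid (np.float64(195.9891291313315), np.float64(149.55558251550008))
outer dark [(60, 131), (65, 153), (70, 87), (120, 60), (125, 135), (130, 168), (135, 171), (140, 171), (145, 172), (150, 172), (155, 173), (160, 173), (165, 173), (170, 174), (175, 174), (180, 174), (185, 174), (190, 173), (195, 174), (200, 173), (205, 173), (210, 172), (215, 172), (220, 171), (225, 171), (230, 170), (235, 169), (240, 169), (245, 167), (250, 137)]
```

```bash
python3 -m crank '[{"travel":[0,0,0],"spin":0.1},{"travel":[0,0,0],"spin":0.2},{"travel":[0,0,0],"spin":0.3},{"travel":[0,0,0],"spin":0.4},{"travel":[0,0,0],"spin":0.5},{"travel":[0,0,0],"spin":0.6},{"travel":[0,0,0],"spin":0.6},{"travel":[0,0,0],"spin":0.6}]'
python3 - <<'E'
import pickle
from dial import *
d=grab('wrist');pickle.dump(d,open('w6.pkl','wb'))
read(d,63);s=ctrl.sense();print(s['torque'],s['joint_positions'][5],s['t'])
E
```

```text
t: 13.65
tcp_pos: [439.1, 163.7, 58.0]
orientation: [[0.91, -0.415, 0.0], [-0.415, -0.91, -0.004], [0.002, 0.003, -1.0]]
force: [-1.2, -10.6, 2.3]
gripper_width: 37.2
finger_force: 40.0
centre 441.425 64.625 r 26.8
needle (np.float64(105.12501934494176), np.float64(137.55681814394666)) mid (np.float64(105.89329966832999), np.float64(138.344587215102))
outer dark [(60, 161), (65, 161), (100, 159), (105, 163), (110, 68)]
[-1.62778851  0.23881651 -0.08265892] 2.1225926184064083 13.7
```

```bash
python3 -m crank '[{"travel":[0,0,0],"spin":0.1},{"travel":[0,0,0],"spin":0.2},{"travel":[0,0,0],"spin":0.3},{"travel":[0,0,0],"spin":0.4},{"travel":[0,0,0],"spin":0.45},{"travel":[0,0,0],"spin":0.45},{"travel":[0,0,0],"spin":0.45}]'
sed -i '/outer dark/a\    p=prof(19.5,21.5);print([(k,int(p[k])) for k in range(50,100,2)]);p=prof(8,11);print([(k,int(p[k])) for k in range(50,100,2)])' dial.py
python3 - <<'E'
import pickle
from dial import *
d=grab('wrist');pickle.dump(d,open('w7.pkl','wb'))
read(pickle.load(open('w6.pkl','rb')),63);read(d,60);s=ctrl.sense();print(s['torque'],s['joint_positions'][5],s['t'])
E
```

```text
t: 14.4
tcp_pos: [438.8, 163.2, 58.0]
orientation: [[0.639, -0.769, -0.0], [-0.769, -0.639, -0.004], [0.003, 0.003, -1.0]]
force: [-1.0, -12.0, 4.6]
gripper_width: 37.5
finger_force: 40.0
centre 441.425 64.625 r 26.8
needle (np.float64(105.12501934494176), np.float64(137.55681814394666)) mid (np.float64(105.89329966832999), np.float64(138.344587215102))
outer dark [(60, 161), (65, 161), (100, 159), (105, 163), (110, 68)]
[(50, 224), (52, 224), (54, 223), (56, 224), (58, 224), (60, 215), (62, 86), (64, 60), (66, 75), (68, 192), (70, 224), (72, 224), (74, 224), (76, 224), (78, 223), (80, 224), (82, 224), (84, 224), (86, 224), (88, 224), (90, 223), (92, 223), (94, 223), (96, 223), (98, 223)]
[(50, 224), (52, 224), (54, 224), (56, 224), (58, 224), (60, 224), (62, 224), (64, 224), (66, 224), (68, 224), (70, 224), (72, 224), (74, 224), (76, 224), (78, 223), (80, 222), (82, 219), (84, 214), (86, 209), (88, 206), (90, 205), (92, 206), (94, 205), (96, 195), (98, 163)]
centre 442.175 60.875 r 24.325
needle (np.float64(81.9349250044578), np.float64(125.48508635610676)) mid (np.float64(71.25684204751335), np.float64(127.99968442409511))
outer dark [(60, 124), (65, 153), (70, 115), (75, 152), (80, 146), (85, 48)]
[(50, 212), (52, 192), (54, 209), (56, 214), (58, 216), (60, 215), (62, 210), (64, 105), (66, 62), (68, 66), (70, 163), (72, 221), (74, 227), (76, 167), (78, 135), (80, 145), (82, 208), (84, 208), (86, 209), (88, 211), (90, 227), (92, 230), (94, 223), (96, 228), (98, 230)]
[(50, 216), (52, 216), (54, 215), (56, 215), (58, 215), (60, 215), (62, 215), (64, 215), (66, 215), (68, 215), (70, 214), (72, 208), (74, 178), (76, 117), (78, 73), (80, 65), (82, 67), (84, 80), (86, 110), (88, 139), (90, 150), (92, 153), (94, 152), (96, 152), (98, 156)]
[-1.93466713  0.27358377 -0.09783123] 2.5724867278272794 14.45
```

```bash
python3 -m crank '[{"travel":[0,0,0],"spin":0.08},{"travel":[0,0,0],"spin":0.14},{"travel":[0,0,0],"spin":0.19},{"travel":[0,0,0],"spin":0.19},{"travel":[0,0,0],"spin":0.19}]'
python3 - <<'E'
import pickle
from dial import *
d=grab('wrist');pickle.dump(d,open('w8.pkl','wb'))
read(d,59);s=ctrl.sense();print(s['joint_positions'][5],s['t'])
E
```

```text
t: 14.95
tcp_pos: [438.6, 163.1, 58.0]
orientation: [[0.482, -0.876, -0.001], [-0.876, -0.482, -0.005], [0.004, 0.003, -1.0]]
force: [-0.8, -11.6, 5.4]
gripper_width: 37.9
finger_force: 40.0
centre 442.175 59.125 r 24.325
needle (np.float64(69.70692243563298), np.float64(128.30451006831817)) mid (np.float64(68.96886339258165), np.float64(131.08639213894725))
outer dark [(20, 44), (25, 45), (60, 111), (65, 155), (70, 151), (75, 40)]
[(50, 220), (52, 195), (54, 202), (56, 220), (58, 221), (60, 220), (62, 216), (64, 133), (66, 65), (68, 65), (70, 110), (72, 195), (74, 212), (76, 233), (78, 231), (80, 218), (82, 209), (84, 219), (86, 220), (88, 220), (90, 219), (92, 219), (94, 216), (96, 216), (98, 219)]
[(50, 221), (52, 221), (54, 221), (56, 221), (58, 221), (60, 218), (62, 193), (64, 132), (66, 80), (68, 68), (70, 70), (72, 88), (74, 125), (76, 157), (78, 170), (80, 170), (82, 170), (84, 175), (86, 190), (88, 210), (90, 219), (92, 220), (94, 220), (96, 220), (98, 220)]
2.7624991407477997 15.0
```

The needle is on the mark. I'll release, lift straight up and check.

```bash
python3 -m crank '[{"travel":[0,0,0],"spin":0},{"travel":[0,0,0],"spin":0},{"travel":[0,0,0],"spin":0},{"travel":[0,0,0],"spin":0},{"travel":[0,0,0],"spin":0}]' -0.4
python3 -m crank '[{"travel":[0,0,-2],"spin":0},{"travel":[0,0,-5],"spin":0},{"travel":[0,0,-9],"spin":0},{"travel":[0,0,-12],"spin":0},{"travel":[0,0,-12],"spin":0},{"travel":[0,0,-12],"spin":0}]'
python3 - <<'E'
import pickle
from dial import *
d=grab('wrist','w9.png');pickle.dump(d,open('w9.pkl','wb'))
read(d,59)
# blue cap
for n in('wrist','scene','side'):
    e=d if n=='wrist' else grab(n,n+'9.png')
    h=cv2.cvtColor(e['pixels'],cv2.COLOR_RGB2HSV);m=cv2.inRange(h,(108,150,50),(128,255,255))
    p=proj(e,[442,-4,66])[0]
    yy,xx=np.mgrid[:480,:640];m[np.hypot(xx-p[0],yy-p[1])>45]=0
    q=np.argwhere(m).mean(0)[::-1];print(n,p,q,onz(e,q,60).round(1))
E
```

```text
t: 15.5
tcp_pos: [439.0, 165.9, 57.7]
orientation: [[0.481, -0.877, 0.0], [-0.877, -0.481, 0.0], [-0.0, -0.0, -1.0]]
force: [-0.4, -0.3, 0.1]
gripper_width: 64.9
finger_force: 0.0
t: 16.1
tcp_pos: [439.2, 165.8, 177.9]
orientation: [[0.481, -0.877, 0.001], [-0.877, -0.481, 0.0], [0.0, -0.001, -1.0]]
force: [-0.8, 0.1, -0.3]
gripper_width: 64.9
finger_force: 0.0
centre 442.175 58.875 r 25.95
needle (np.float64(70.21605846077456), np.float64(123.23476472508662)) mid (np.float64(69.58213767670458), np.float64(134.2927450259957))
outer dark [(60, 79), (65, 158), (70, 154), (75, 53)]
[(50, 224), (52, 212), (54, 199), (56, 217), (58, 224), (60, 224), (62, 220), (64, 177), (66, 87), (68, 64), (70, 89), (72, 161), (74, 195), (76, 213), (78, 223), (80, 221), (82, 211), (84, 217), (86, 223), (88, 224), (90, 224), (92, 224), (94, 222), (96, 219), (98, 221)]
[(50, 216), (52, 212), (54, 209), (56, 207), (58, 208), (60, 204), (62, 187), (64, 154), (66, 112), (68, 83), (70, 76), (72, 90), (74, 119), (76, 150), (78, 173), (80, 183), (82, 183), (84, 182), (86, 187), (88, 197), (90, 208), (92, 217), (94, 223), (96, 224), (98, 224)]
wrist [458.22819718 -23.04567753] [nan nan] [nan nan nan]
scene [358.43519228 264.97594259] [358.72727273 266.59090909] [445.3  -1.9  60. ]
side [316.00456753 282.59755124] [316.09677419 286.90322581] [440.   -7.6  60. ]<stdin>:11: RuntimeWarning: Mean of empty slice.
  ret = um.true_divide(
```

```bash
python3 -c "
from cell import ctrl
print(ctrl.close_job())"
```

```text
the job is handed in; nothing more can be done
None
```

The bottle stands upright in the V-block with the jaw holding it. The needle reads about 2° short of the long mark, the gripper is clear, and the job was handed in at about 16 s.

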